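# Release the cam and close the clamping jig on a board

## Task

Close the woodworking jig on its board using only pushes of the fingers: first, with the jaw still drawn back, turn the red cam lever clockwise (seen from above) until it points straight ahead towards the fence end of the jig, which puts the cam at its low point; then push the blue block so that the jaw slides forward and presses the board squarely and fully against the fence. Leave the cam at its low point, do not force the jaw against a cam that still blocks it, lift nothing, and leave the things standing about where they are.

Things in the scene. Friction and masses are not known exactly. Their poses are not given: they have to be found in the camera images.
- jig: clamping jig fixed to the bench: grey laminated base board 270 x 350 x 18 mm. Origin on the bench surface (underside of the base), axes: x forward, from the jaw towards the fence, y to the left, z up; the base spans x -120 to 150, y -175 to 175 mm. A wooden fence 25 mm thick stands on it at y -110 to 50, its face towards the jaw at x 115, top at 48 mm. All heights here are above the bench
- jaw (a joint): jaw position along jig x in m: 0 fully back, 0.060 board pressed on the fence, 0.064 end of track. A dark wooden bar, 30 mm thick in x, y -125 to 130 mm, heights 19 to 40 mm, front face at jig x = -45 mm + joint value. About 2.5 N of friction; stays where left. Its left end follows the cam: turned off its low point, the cam stops the jaw short, by 10 to 28 mm at the starting angles
- push_face (a point): centre of the rear (robot-side) face of the blue push block on the jaw, at jig x = -50 mm + jaw joint value, y -30 mm, height 66 mm. The block is 24 mm thick in x, 50 mm wide in y, heights 46 to 86 mm, and overhangs the near edge of the board; it stands on a 6 mm cap plate, 50 mm wide in y, that runs over the top of the jaw (heights 40 to 46 mm) from jig x = -75 mm + joint value
- cam (a joint): angle of the cam in rad: 0 = low point, lever pointing along the jig's +x; positive = lever turned anticlockwise seen from above, towards the jig's +y and on backwards; range -0.6 to 2.5. No stop or click at 0. Friction about 0.2 N m (3 N at the lever), stays where it is left
- pivot (a point): the cam's upright turning axis, at jig x 37.5, y 100 mm; this point at the lever's mid-height, 58 mm. The cam is a steel disc 76 mm across, its centre 18 mm off the axis on the lever's side, heights 19 to 40 mm; a white dot on its top marks the low side
- lever_end (a point): end of the red lever at its mid-height, 105 mm from the pivot. The lever is a straight bar 18 mm wide, heights 46 to 70 mm, from 10 mm behind the pivot to this end; its length points from pivot to this end
- board: loose pale board 100 (x) x 120 (y) x 18 mm, 0.17 kg, lying flat on the base between jaw and fence, about y -30 mm; origin at the centre of its underside. Its origin is at jig x 65 mm when it lies against the fence
- offcut: upright hardwood offcut, 30 x 24 x 55 mm tall, standing on the jig's base beside the right end of the jaw; origin at the centre of its underside
- glue: yellow glue bottle with orange cap, 52 mm across, 130 mm tall, standing on the bench; origin at the centre of its underside
- tape: black tape measure, about 70 x 34 x 58 mm, on the bench; origin at the centre of its underside
- chisel: hand tool with dark wooden handle and steel blade, 210 mm long, lying on the bench; origin under its middle
- mallet: hammer with wooden handle lying on the bench; origin under its middle
- square: try square, dark wooden stock 115 mm with steel blade 160 mm, lying on the bench; origin under the middle of the stock
- pot: blue ceramic cup, 72 mm across, 85 mm tall, on the bench; origin at the centre of its underside
Mind the look-alikes: they are no part of the job. Of the things shaped like the board, the wooden one is meant.

How it is judged:
By the outcome, as a careful person would: the job done as asked, in the order asked, and still so for the second after the job is handed in, with the robot touching nothing.
It also fails if it takes over 51 s, if anything falls off the work surface, if the arm or the gripper's body presses on something with over 40 N, if the wrist force passes 120 N, or if a joint passes its speed limit or range.

## Robot

A 7-joint arm with a two-finger parallel gripper is mounted at the origin on the work surface. World frame = base frame: x ahead of the robot, y to its left, z up, the work surface at z = 0. Lengths are in mm, angles in rad, forces in N, time in s.
With the tool pointing down it reaches from about 425 to 875 mm from the base axis. Payload 8.4 kg.
Tool frame: the origin (TCP) lies midway between the tips of the shut fingers; the grasp point (between the pads) lies grip_depth behind it (grip_depth is the distance from the TCP to the grasp point, in mm); z points along the fingers, y is the direction in which the jaws open and shut (so a half turn about z gives the same grasp; the last joint's range is limited). The gripper opens to 85 mm and grips with 20 to 120 N. Pads are 22 mm wide; open, the fingers measure 114 mm over their backs; the gripper's body (76 mm by 85 mm) begins 54 mm behind the grasp point. The pads swing forward as they close: fully open they stand 13 mm farther back than shut.
Start: joints at [1.169, 0.333, 0.04, 1.465, -0.013, 1.343, -0.059], TCP at [193.804, -620.406, 231.308] pointing down, gripper open.
Joint ranges: [-2.58, 2.58], [-0.38, 2.09], [-1.3, 1.39], [0.25, 2.4], [-1.5, 4.64], [0.08, 2.09], [-2.65, 2.65]. Speed limits (rad/s): [2.22, 2.22, 2.79, 2.79, 3.14, 3.14, 3.14].

## Interface

Orientations are given as a unit quaternion [w, x, y, z].
In Python, from cell import * gives the robot as it stands.
- The arm moves only by the tool servo_tool, never from a script. Its arguments are lists of equal length, an entry for each row: "offset": the shift along the tool's x, y, z in m, a list of three; "delta_rot": the turn, a rotation vector about the tool's x, y, z in rad, a list of three; "grip": the closure, from -1 (fully open) to 1 (shut). A call has 1 to 5 rows; each row is the pose to reach, as a shift and turn from the pose commanded when the call began, along the tool's axes at that moment; what a row does not reach only later rows make up. A row lasts 1/12 s, in which the tool goes at most 41.7 mm and 7.16 degrees, less where a joint would pass 70% of its speed; a pose out of reach is approached as far as the arm can. A call with a gripper value outside its range is refused whole. The fingers move at their own pace and stop on an object; "grip_force" is the grip in N (left out, the last holds). Time passes only in rows, so rows that repeat a pose let the fingers close. It gives the time, the measured TCP pose, the force and the opening at its end, in the units of the state.
- get_state(): the state, without advancing time (a new reading comes with each control period).
- grab_frame(name): name is "side" or "top" or "wrist"; returns (picture, depth): 480x640x3 uint8, blue, green, red; 480x640 float32, mm along the optical axis (not along the pixel's ray), 0 where there is no reading.
- camera_info(name): a dict with "intrinsics" (3x3 intrinsics, pixels), "pose" (4x4, takes a point from camera to world coordinates); the wrist camera has in their place "mount" (4x4, takes a point from camera to tool coordinates, whose origin is the TCP and whose axes are the flange's). Camera axes: x right, y down, z forward; pixel columns grow to the right and rows downward; lengths in mm; the calibration is good to about 2 mm. A picture is of the moment at which its call begins: read the wrist's pose just before it. camera_info takes no time and is no camera call.
- hand_in(): hands the job in, once; it reports no verdict.
The state is a dict: "t": time; "joint_pos": joint angles; "qvel": joint speeds; "joint_torque": joint torques, N m; "ee_pos": TCP position; "tool_rot": TCP orientation; "force": force on the tool from outside, world axes, zero at the start; "torque": the same for the moment, N m; "opening": finger opening in mm.
Only numpy, scipy, OpenCV 4.12 (cv2) and the standard library are available. Lean on these libraries where they do the work, as an engineer would, in place of code of your own. Each camera call takes 0.05 s, during which the arm holds its last target.

## Working session

There is one attempt and no reset: what is moved stays moved. The work goes in short steps, Python scripts to look and compute and a tool call to move; the robot and the scene stay as the last step left them, time stands still between calls to the robot, and variables do not carry over. Pictures are saved under pics/ and viewed, and the job is handed in when it is done.

Besides the shell and the picture viewer there is one more tool, called after "Emit:" as name(argument=value, ...) on one line, values as JSON. servo_tool: Moves the arm, as the interface text tells. Its arguments: {"type":"object","properties":{"offset":{"type":"array","items":{"type":"array","items":{"type":"number"}}},"delta_rot":{"type":"array","items":{"type":"array","items":{"type":"number"}}},"grip":{"type":"array","items":{"type":"number"}},"grip_force":{"type":"number"}},"required":["offset","delta_rot","grip"]}

```bash
ls; mkdir -p pics
python3 - <<'E'
from cell import *
import cv2,numpy as np
s=get_state();print(s)
for n in("top","side"):
    p,d=grab_frame(n);cv2.imwrite(f"pics/{n}0.png",p);np.save(f"pics/{n}0.npy",d);c=camera_info(n);print(n,c)
print(camera_info("wrist"))
E
```

```text
pics
{'t': 0.0, 'joint_pos': array([ 1.16881926,  0.33392795,  0.03987971,  1.46626113, -0.01340003,
        1.34329025, -0.05848041]), 'qvel': array([-0.00250046, -0.0010609 ,  0.00048495, -0.0032874 , -0.0004545 ,
       -0.00032005, -0.0009598 ]), 'joint_torque': array([-1.74267557e-04, -6.58551979e+01,  1.36563241e+00, -4.05570459e+01,
        1.68828800e-02,  1.26291244e-02,  3.12281179e-05]), 'ee_pos': array([ 193.64777104, -620.01445026,  230.41528687]), 'tool_rot': array([-7.90621161e-04,  9.88562534e-01,  1.50809349e-01, -1.77574202e-04]), 'force': array([0.61409749, 0.68498185, 0.02105374]), 'torque': array([-0.01399505, -0.00310283, -0.01936588]), 'opening': 85.19673345324884}
top {'intrinsics': array([[503.00063602,   0.        , 312.05907852],
       [  0.        , 503.00063602, 228.81450576],
       [  0.        ,   0.        ,   1.        ]]), 'pose': array([[-2.10780821e-03, -9.98471032e-01,  5.52372705e-02,
         4.05410943e+02],
       [-9.99960416e-01,  2.58199762e-03,  8.51463233e-03,
         3.99311806e+01],
       [-8.64423623e-03, -5.52171368e-02, -9.984369
[... 466 characters left out ...]
8e+03],
       [-2.24117461e-02, -7.90754988e-01, -6.11722374e-01,
         9.73108265e+02],
       [ 0.00000000e+00,  0.00000000e+00,  0.00000000e+00,
         1.00000000e+00]])}
{'intrinsics': array([[393.03242437,   0.        , 314.46235261],
       [  0.        , 393.03242437, 243.87163934],
       [  0.        ,   0.        ,   1.        ]]), 'mount': array([[-4.54565960e-04, -9.51590654e-01, -3.07367892e-01,
         7.81724983e+01],
       [ 9.99999355e-01, -7.52343976e-04,  8.50309469e-04,
        -2.98492948e-01],
       [-1.04039293e-03, -3.07367307e-01,  9.51590382e-01,
        -1.42756339e+02],
       [ 0.00000000e+00,  0.00000000e+00,  0.00000000e+00,
         1.00000000e+00]])}
```

View pics/top0.png

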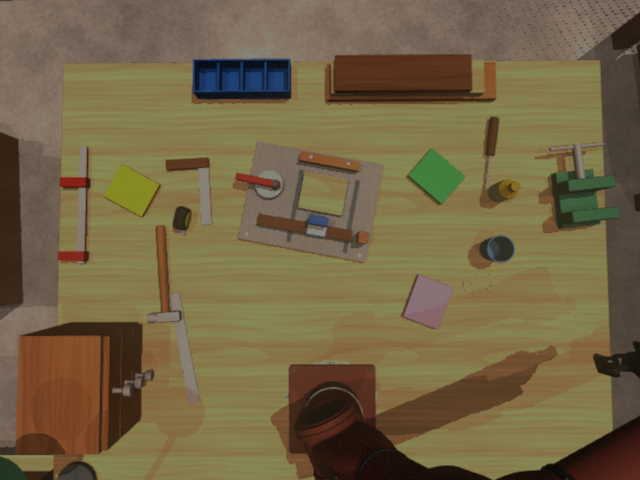

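View pics/side0.png

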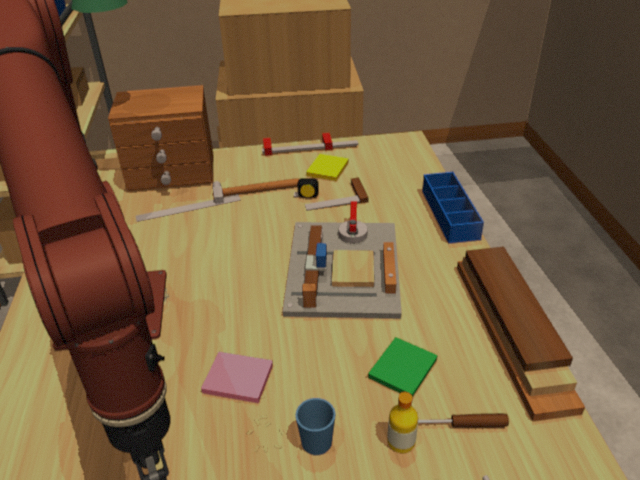

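The top view shows the jig at about (311,202), with the fence up-image (world +x). The red lever points left from about (278,184) to (236,177), the blue block is at (317,222) and the offcut at (362,238). I'll measure these next.

```bash
cat > h.py <<'E'
import numpy as np,cv2
from cell import *
def ray(n,uv,z,c=None):
    c=c or camera_info(n);K=c["intrinsics"];T=c["pose"]
    uv=np.atleast_2d(uv).astype(float)
    d=np.c_[(uv-[K[0,2],K[1,2]])/K[0,0],np.ones(len(uv))]@T[:3,:3].T
    o=T[:3,3]; return o+d*((z-o[2])/d[:,2])[:,None]
def proj(n,P):
    c=camera_info(n);K=c["intrinsics"];T=c["pose"]
    q=(np.atleast_2d(P)-T[:3,3])@T[:3,:3]; return (q[:,:2]/q[:,2:])*K[0,0]+[K[0,2],K[1,2]]
E
python3 - <<'E'
from h import *
p=cv2.imread("pics/top0.png");d=np.load("pics/top0.npy")
cv2.imwrite("pics/topc.png",cv2.resize(p[130:270,225:395],None,fx=4.5,fy=4.2,interpolation=cv2.INTER_CUBIC)[:600])
s=cv2.imread("pics/side0.png")
cv2.imwrite("pics/sidec.png",cv2.resize(s[190:330,275:415],None,fx=4.2,fy=4.2,interpolation=cv2.INTER_CUBIC))
hsv=cv2.cvtColor(p,cv2.COLOR_BGR2HSV)
r=((hsv[...,0]<6)|(hsv[...,0]>174))&(hsv[...,1]>150)&(hsv[...,2]>90)
r[:,:228]=0;r[:,285:]=0;r[:160]=0;r[205:]=0
ys,xs=np.nonzero(r);P=ray("top",np.c_[xs,ys],70)
print(len(xs),cv2.minAreaRect(P[:,:2].astype(np.float32)))
m=P[:,:2].mean(0);u,sv,v=np.linalg.svd(P[:,:2]-m,full_matrices=False);print(m,v[0],np.ptp((P[:,:2]-m)@v[0]))
g=(hsv[...,1]<60)&(hsv[...,2]>60);g=g.astype(np.uint8);g[:,:230]=0;g[:,390:]=0;g[:135]=0;g[270:]=0
g=cv2.morphologyEx(g,cv2.MORPH_OPEN,np.ones((3,3)))
cs,_=cv2.findContours(g,cv2.RETR_EXTERNAL,cv2.CHAIN_APPROX_NONE);c=max(cs,key=cv2.contourArea)
h=cv2.convexHull(c)[:,0];P=ray("top",h,18)[:,:2].astype(np.float32)
rc=cv2.minAreaRect(P);print(rc,cv2.boxPoints(rc)); print(h.tolist())
b=(hsv[...,0]>95)&(hsv[...,0]<125)&(hsv[...,1]>100);b[:200]=0;b[240:]=0;b[:,:295]=0;b[:,340:]=0
ys,xs=np.nonzero(b);P=ray("top",np.c_[xs,ys],86);print("blue",len(xs),cv2.minAreaRect(P[:,:2].astype(np.float32)))
E
```

```text
222 ((606.2313232421875, 195.09991455078125), (112.67920684814453, 15.992027282714844), 78.45101165771484)
[607.30286319 201.74822961] [0.19753757 0.98029532] 112.67451827044529
((603.8045043945312, 166.60302734375), (71.4553451538086, 76.57911682128906), 81.52177429199219) [[560.6659  136.91096]
 [636.4082  125.62062]
 [646.9431  196.29509]
 [571.2008  207.58543]]
[[263, 169], [273, 170], [276, 171], [279, 173], [281, 175], [283, 181], [283, 183], [282, 189], [280, 192], [277, 195], [273, 197], [264, 197], [260, 195], [257, 192], [256, 190], [256, 186], [258, 173], [261, 169]]
blue 140 ((499.2625732421875, 36.111820220947266), (45.51056671142578, 20.28069496154785), 79.50431060791016)
```

View pics/topc.png

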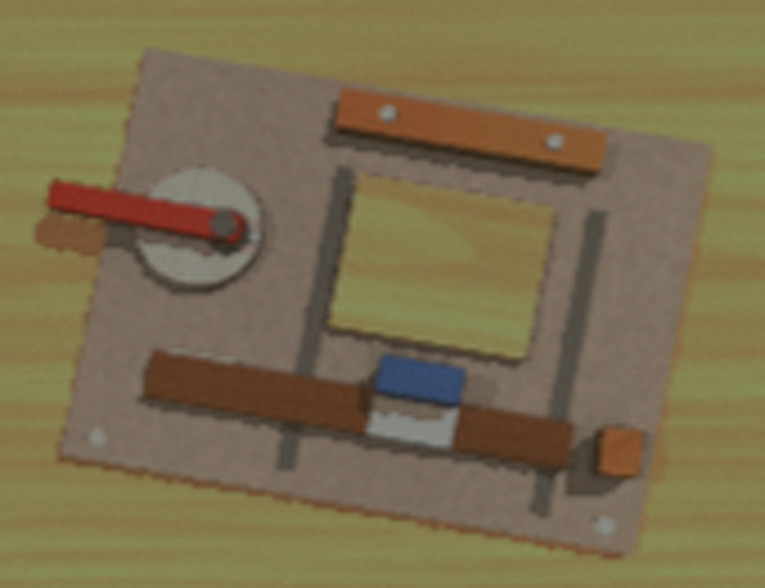

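View pics/sidec.png

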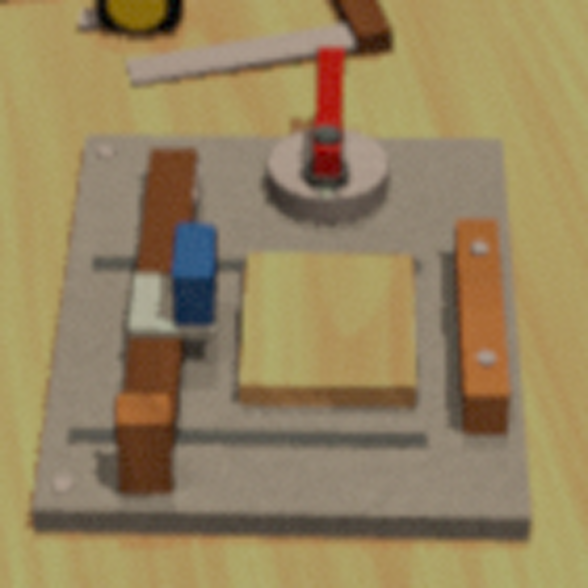

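The crop shows the base corners at about (145,50), (712,145), (630,557) and (62,458). The offcut is just right of the jaw's right end. I'll fit the jig pose and cross-check it.

Run:
```python
from h import *
f=lambda a,o,k:(np.array(a,float)+.5)/k-.5+o
T=f([(145,50),(712,145),(630,557),(62,458)],[225,130],[4.5,4.2])
S=f([(503,138),(528,522),(33,516),(86,136)],[275,190],[4.2,4.2])
J=np.array([(150,175),(150,-175),(-120,-175),(-120,175)],float)
def fit(J,W):
    a=J.mean(0);b=W.mean(0);U,_,V=np.linalg.svd((J-a).T@(W-b));R=(U@V).T
    th=np.arctan2(R[1,0],R[0,0]);t=b-R@a;return th,t,(J@R.T+t-W)
for n,X in(("top",T),("side",S)):
    W=ray(n,X,18)[:,:2];th,t,e=fit(J,W);print(n,th,t,e.round(1).tolist())
    if n=="top": TH,t0=th,t
def toj(W): 
    R=np.array([[np.cos(TH),-np.sin(TH)],[np.sin(TH),np.cos(TH)]]);return (W-t0)@R
# fence front top corners etc (top)
def show(lab,n,pts,z):
    o,k=([225,130],[4.5,4.2]) if n=="top" else ([275,190],[4.2,4.2])
    print(lab,n,toj(ray(n,f(pts,o,k),z)[:,:2]).round(1).tolist())
show("fence exp(140,50)(140,-110)(115,-110)(115,50)","top",[(343,88),(607,132),(602,174),(336,128)],48)
show("fence","side",[(458,221),(492,220),(506,402),(466,402)],48)
show("jaw L back,R back; L front,R front","top",[(146,397),(567,468),(155,350),(573,424)],40)
show("block top 4","top",[(382,355),(465,367),(460,405),(375,390)],86)
show("block top","side",[(178,228),(215,228),(214,268),(175,268)],86)
show("lever base, end corners","top",[(225,225),(52,182),(48,207)],70)
show("lever end","side",[(319,48),(343,48),(327,137)],70)
show("offcut","top",[(603,427),(642,430),(638,477),(598,472)],55)
show("offcut","side",[(118,395),(170,395),(172,434),(116,434)],73)
show("board","top",[(357,172),(555,210),(525,360),(328,325)],36)
```

```text
top -0.18563681544550764 [540.33629613  58.16929607] [[0.3, 0.6], [-0.7, -0.2], [0.0, -2.0], [0.3, 1.6]]
side -0.1866894857601143 [541.69050421  50.4059104 ] [[-0.8, -1.8], [2.8, -0.5], [-1.1, 2.0], [-0.9, 0.2]]
fence exp(140,50)(140,-110)(115,-110)(115,50) top [[140.9, 49.4], [141.4, -109.3], [114.5, -111.2], [114.9, 48.8]]
fence side [[119.0, 42.0], [139.3, 43.3], [139.6, -120.2], [117.8, -120.6]]
jaw L back,R back; L front,R front top [[-73.1, 128.3], [-72.1, -124.5], [-42.8, 128.7], [-44.0, -123.1]]
block top 4 top [[-25.2, -5.5], [-23.8, -53.5], [-47.3, -54.9], [-47.0, -5.5]]
block top side [[-44.6, -16.8], [-23.4, -16.4], [-22.4, -53.2], [-44.3, -53.5]]
lever base, end corners top [[39.3, 99.5], [47.6, 203.6], [31.7, 202.9]]
lever end side [[34.4, 194.2], [49.8, 194.4], [40.2, 96.3]]
offcut top [[-43.6, -139.7], [-41.4, -162.4], [-70.7, -165.3], [-71.9, -141.8]]
offcut side [[-70.3, -147.0], [-42.4, -146.4], [-39.6, -177.3], [-69.2, -177.9]]
board top [[91.5, 32.1], [88.8, -88.4], [-8.9, -88.1], [-8.2, 31.0]]
```

```bash
cat >> h.py <<'E'
from scipy.spatial.transform import Rotation as Ro
TH=-0.1856; T0=np.array([540.3,58.2])
def jw(x,y):
    c,s=np.cos(TH),np.sin(TH);return np.array([c*x-s*y,s*x+c*y])+T0
def go(pos,yaw,s=None):
    "offset(m), rotvec for target with tool x at world yaw, tool down"
    s=s or get_state();q=s["tool_rot"];R=Ro.from_quat([q[1],q[2],q[3],q[0]])
    tgt=Ro.from_matrix(np.c_[[np.cos(yaw),np.sin(yaw),0],[np.sin(yaw),-np.cos(yaw),0],[0,0,-1.]])
    off=R.inv().apply(np.array(pos)-s["ee_pos"])/1000
    return off.round(4).tolist(),(R.inv()*tgt).as_rotvec().round(3).tolist()
def lev(cam,r=80,d=20):
    p=jw(37.5,100);a=TH+cam;return p+r*np.array([np.cos(a),np.sin(a)])+d*np.array([-np.sin(a),np.cos(a)]),a+np.pi/2
E
python3 - <<'E'
from h import *
import cell
print([k for k in dir(cell) if not k.startswith('_')],getattr(cell,'grip_depth',None))
print(go((360,-500,230),0.85)); print(lev(1.556,80,50))
E
```

```text
['Unreachable', 'camera_info', 'get_state', 'grab_frame', 'grip_depth', 'hand_in'] 18.700000000000003
([0.1945, -0.065, 0.0006], [-0.001, -0.0, -0.547])
(array([562.53482138, 237.91436887]), 2.9411963267948966)
```

Emit:
servo_tool(offset=[[0.04,-0.013,0],[0.08,-0.026,0],[0.12,-0.04,0],[0.16,-0.053,0],[0.195,-0.065,0]], delta_rot=[[0,0,-0.11],[0,0,-0.22],[0,0,-0.33],[0,0,-0.44],[0,0,-0.55]], grip=[1,1,1,1,1])

```text
t: 0.52
ee_pos: [362.3, -498.3, 231.0]
tool_rot: [-0.0, 0.909, 0.416, 0.0]
force: [0.1, 0.4, 0.2]
opening: 25.4
```

Run:
```python
from h import *
print(get_state()["ee_pos"],get_state()["joint_pos"],go((510,-360,230),1.45))
```

```text
[ 362.26113099 -498.31069696  231.04786233] [ 0.98436556  0.27165017 -0.13985963  1.54573312  0.03820186  1.3273715
  0.12830818] ([0.2012, 0.0215, 0.0011], [-0.0, -0.001, -0.591])
```

Emit:
servo_tool(offset=[[0.04,0.004,0],[0.08,0.008,0],[0.12,0.013,0],[0.16,0.017,0],[0.2,0.022,0]], delta_rot=[[0,0,-0.12],[0,0,-0.24],[0,0,-0.36],[0,0,-0.48],[0,0,-0.59]], grip=[1,1,1,1,1])

```text
t: 0.93
ee_pos: [509.6, -362.4, 231.1]
tool_rot: [-0.0, 0.749, 0.663, -0.0]
force: [1.2, -0.8, -0.3]
opening: 0.1
```

Run:
```python
from h import *
print(get_state()["ee_pos"],get_state()["joint_pos"],go((570,-165,250),2.05))
```

```text
[ 509.61237483 -362.40986817  231.12360011] [ 0.79979877  0.30410759 -0.31653253  1.51408473  0.09588943  1.33917597
  0.35266   ] ([0.2033, 0.0359, -0.0189], [-0.0, -0.0, -0.601])
```

Emit:
servo_tool(offset=[[0.04,0.007,-0.004],[0.08,0.014,-0.008],[0.12,0.021,-0.012],[0.16,0.028,-0.016],[0.2,0.036,-0.02]], delta_rot=[[0,0,-0.12],[0,0,-0.24],[0,0,-0.36],[0,0,-0.48],[0,0,-0.6]], grip=[1,1,1,1,1])

```text
t: 1.35
ee_pos: [569.9, -168.4, 251.3]
tool_rot: [-0.0, 0.52, 0.854, -0.0]
force: [0.7, 0.9, 0.2]
opening: -0.5
```

Run:
```python
from h import *
print(get_state()["ee_pos"],get_state()["joint_pos"],go((600,40,270),2.65))
```

```text
[ 569.89777229 -168.41092538  251.30125573] [ 0.63209034  0.25153252 -0.50335173  1.55488299  0.12300894  1.36729364
  0.59477013] ([0.1712, 0.1225, -0.0187], [-0.0, -0.0, -0.602])
```

Emit:
servo_tool(offset=[[0.034,0.024,-0.004],[0.068,0.049,-0.008],[0.103,0.073,-0.012],[0.137,0.098,-0.016],[0.17,0.122,-0.02]], delta_rot=[[0,0,-0.12],[0,0,-0.24],[0,0,-0.36],[0,0,-0.48],[0,0,-0.6]], grip=[1,1,1,1,1])

```text
t: 1.77
ee_pos: [600.7, 36.5, 271.2]
tool_rot: [-0.0, 0.244, 0.97, -0.0]
force: [0.9, 0.6, 0.7]
opening: 0.2
```

Run:
```python
from h import *
print(get_state()["ee_pos"],get_state()["joint_pos"],go((590,80,270),2.942))
s=get_state();p,d=grab_frame("wrist");cv2.imwrite("pics/w1.png",p);np.save("pics/w1.npy",d);np.save("pics/w1s.npy",np.r_[s["ee_pos"],s["tool_rot"]])
```

```text
[600.7497561   36.54225205 271.22514971] [ 0.42097958  0.28902977 -0.68729602  1.49869848  0.1841921   1.41980822
  0.80389086] ([0.03, 0.0332, 0.0012], [-0.0, -0.0, -0.294])
```

View pics/w1.png

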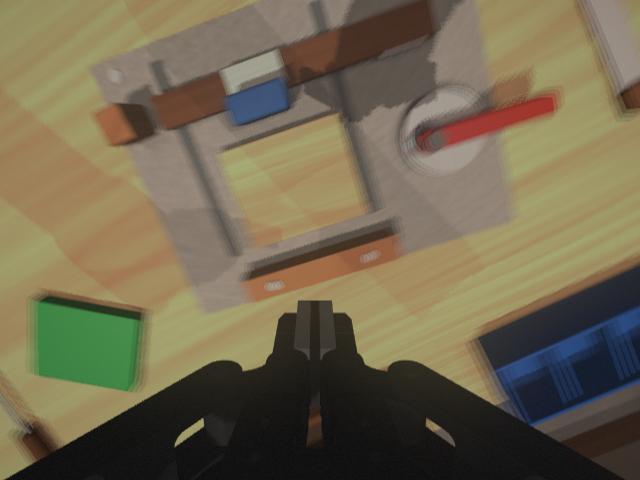

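The wrist frame is motion-blurred because it was taken while moving. I'll move above the lever, settle and look again.

Emit:
servo_tool(offset=[[0.03,0.02,0],[0.04,0.05,0],[0.05,0.09,0],[0.05,0.09,0],[0.05,0.09,0]], delta_rot=[[0,0,-0.1],[0,0,-0.2],[0,0,-0.294],[0,0,-0.294],[0,0,-0.294]], grip=[1,1,1,1,1])

```text
t: 2.23
ee_pos: [599.5, 140.8, 270.6]
tool_rot: [-0.001, 0.1, 0.995, 0.001]
force: [-0.4, -1.1, -1.1]
opening: 0.1
```

Emit:
servo_tool(offset=[[0,0,0],[0,0,0],[0,0,0]], delta_rot=[[0,0,0],[0,0,0],[0,0,0]], grip=[1,1,1])

```text
t: 2.48
ee_pos: [600.4, 136.1, 271.0]
tool_rot: [-0.0, 0.104, 0.995, -0.0]
force: [-0.5, -0.0, -0.6]
opening: -0.1
```

```bash
cat >> h.py <<'E'
def wcam(s):
    q=s["tool_rot"];T=np.eye(4);T[:3,:3]=Ro.from_quat([q[1],q[2],q[3],q[0]]).as_matrix();T[:3,3]=s["ee_pos"]
    c=camera_info("wrist");return {"intrinsics":c["intrinsics"],"pose":T@c["mount"]}
def toj(W):
    R=np.array([[np.cos(TH),-np.sin(TH)],[np.sin(TH),np.cos(TH)]]);return (np.atleast_2d(W)[:,:2]-T0)@R
def redlever(p,c,z=70):
    h=cv2.cvtColor(p,cv2.COLOR_BGR2HSV)
    r=(((h[...,0]<5)|(h[...,0]>174))&(h[...,1]>170)&(h[...,2]>90)).astype(np.uint8)
    n,l,st,_=cv2.connectedComponentsWithStats(r);out=[]
    for i in range(1,n):
        if st[i,4]<60: continue
        ys,xs=np.nonzero(l==i);P=toj(ray(None,np.c_[xs,ys],z,c))
        m=P.mean(0)
        if np.hypot(*(m-[37.5,100]))>110: continue
        (cx,cy),(w,hh),a=cv2.minAreaRect(P.astype(np.float32))
        v=np.linalg.svd(P-m,full_matrices=False)[2][0]; v=v*np.sign(v@(m-[37.5,100]))
        out.append((len(xs),m.round(1),(round(w,1),round(hh,1)),round(float(np.arctan2(v[1],v[0])),3)))
    return out
E
python3 - <<'E'
from h import *
s=get_state();p,d=grab_frame("wrist");cv2.imwrite("pics/w2.png",p)
c=wcam(s);print(s["ee_pos"],s["tool_rot"],s["joint_pos"],np.abs(s["qvel"]).max());print(redlever(p,c))
K=c["intrinsics"]
E
```

```text
[600.35149576 136.09682377 270.98516235] [-6.41039387e-05  1.03518701e-01  9.94627450e-01 -3.32566878e-04] [ 0.30287018  0.33806217 -0.76790387  1.46172687  0.23513358  1.43637994
  0.89522206] 0.005169460433002985
[(813, array([ 39.8, 180. ]), (16.2, 71.0), 1.659)]
```

View pics/w2.png

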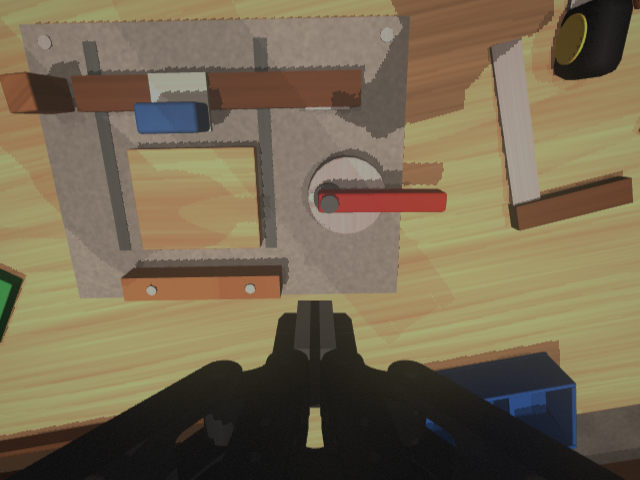

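Wrist view at rest: lever from (330,203) to (446,201), pivot screw at (330,203), base corners at (22,25), (408,16), (397,292) and (80,297).

Run:
```python
from h import *
p=cv2.imread("pics/w2.png");s=get_state();c=wcam(s)
W=ray(None,[(397,292),(80,297),(22,25),(408,16)],18,c)
print("corners exp (150,175)(150,-175)(-120,-175)(-120,175)",toj(W).round(1).tolist())
print("pivot",toj(ray(None,[(330,203)],72,c)),"lev end corners",toj(ray(None,[(446,192),(445,212)],70,c)))
print("fence top front",toj(ray(None,[(281,274),(123,279)],48,c)))
h=cv2.cvtColor(p,cv2.COLOR_BGR2HSV);r=(((h[...,0]<9)|(h[...,0]>172))&(h[...,1]>150)).astype(np.uint8);r=r[185:220,310:460]
ys,xs=np.nonzero(r);P=toj(ray(None,np.c_[xs+310,ys+185],70,c));m=P.mean(0);v=np.linalg.svd(P-m,full_matrices=False)[2][0];print(m,np.arctan2(*v[::-1]),len(P),cv2.minAreaRect(P.astype(np.float32)))
```

```text
corners exp (150,175)(150,-175)(-120,-175)(-120,175) [[150.9, 175.8], [149.4, -175.0], [-119.0, -171.9], [-118.4, 174.2]]
pivot [[ 38.05319565 101.16996162]] lev end corners [[ 30.83999428 203.54312743]
 [ 48.9086328  204.10745991]]
fence top front [[ 114.52505001   52.12365085]
 [ 116.54446649 -107.42136456]]
[ 38.62584657 154.65196449] -1.5909850295165833 2115 ((38.1896858215332, 147.29757690429688), (113.42833709716797, 17.138015747070312), 88.75828552246094)
```

Wrist and top views agree to 1–2 mm, and the lever is at about 1.56 rad. I'll approach behind the lever.

Run:
```python
from h import *
q,y=lev(1.556,85,45);print(q,y);print(go((*q,110),y),go((*q,50),y))
```

```text
[568.43004891 241.81901898] 2.9411963267948966
([0.053, 0.0968, 0.161], [-0.001, 0.0, -0.007]) ([0.053, 0.0969, 0.221], [-0.001, 0.0, -0.007])
```

Emit:
servo_tool(offset=[[0.02,0.033,0.03],[0.037,0.065,0.06],[0.053,0.097,0.09],[0.053,0.097,0.13],[0.053,0.097,0.16]], delta_rot=[[0,0,-0.007],[0,0,-0.007],[0,0,-0.007],[0,0,-0.007],[0,0,-0.007]], grip=[1,1,1,1,1])

```text
t: 2.95
ee_pos: [567.2, 246.8, 111.2]
tool_rot: [0.001, 0.097, 0.995, 0.001]
force: [-0.1, -1.4, -1.4]
opening: -0.2
```

Emit:
servo_tool(offset=[[0,0,0.02],[0,0,0.045],[0,0,0.06],[0,0,0.06],[0,0,0.06]], delta_rot=[[0,0,0],[0,0,0],[0,0,0],[0,0,0],[0,0,0]], grip=[1,1,1,1,1])

```text
t: 3.37
ee_pos: [568.1, 242.9, 51.3]
tool_rot: [-0.0, 0.099, 0.995, -0.0]
force: [-0.2, -0.3, 1.1]
opening: -0.1
```

Run:
```python
from h import *
s=get_state();p,d=grab_frame("wrist");cv2.imwrite("pics/w3.png",p);print(s["ee_pos"],s["joint_pos"],s["force"])
for cam,dd in((1.556,22),(1.4,20),(1.2,20),(1.0,20),(.8,20),(.6,20),(.4,20),(.2,20),(0.1,20)):
    q,y=lev(cam,85,dd);print(cam,go((*q,50),y,s))
```

```text
[568.1261059  242.87536854  51.28832361] [ 0.0954235   0.53249454 -0.73576005  1.70440431  0.40061646  1.06190505
  0.60135415] [-0.24162242 -0.3351356   1.08345983]
1.556 ([-0.0235, -0.001, 0.0013], [-0.0, -0.001, 0.002])
1.4 ([-0.039, 0.001, 0.0013], [-0.0, -0.001, 0.158])
1.2 ([-0.0564, 0.0006, 0.0013], [-0.0, -0.001, 0.358])
1.0 ([-0.0734, -0.0033, 0.0012], [-0.001, -0.001, 0.558])
0.8 ([-0.0893, -0.0106, 0.0012], [-0.001, -0.0, 0.758])
0.6 ([-0.1034, -0.0208, 0.0012], [-0.001, -0.0, 0.958])
0.4 ([-0.1152, -0.0336, 0.0012], [-0.001, -0.0, 1.158])
0.2 ([-0.1242, -0.0485, 0.0012], [-0.001, -0.0, 1.358])
0.1 ([-0.1276, -0.0566, 0.0012], [-0.001, -0.0, 1.458])
```

View pics/w3.png

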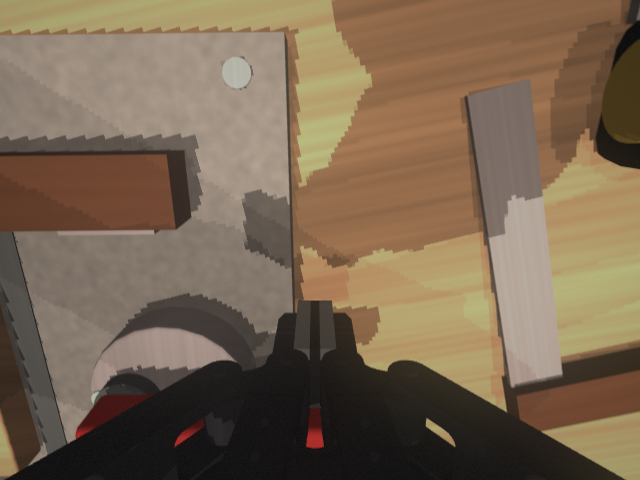

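Emit:
servo_tool(offset=[[-0.015,0,0],[-0.024,0,0],[-0.031,0,0],[-0.039,0.001,0],[-0.048,0.001,0]], delta_rot=[[0,0,0],[0,0,0],[0,0,0.08],[0,0,0.158],[0,0,0.258]], grip=[1,1,1,1,1])

```text
t: 3.83
ee_pos: [616.0, 235.6, 52.9]
tool_rot: [0.0, 0.228, 0.974, 0.001]
force: [-3.8, 0.5, 0.7]
opening: -0.0
```

Run:
```python
from h import *
s=get_state();p,d=grab_frame("top");cv2.imwrite("pics/t1.png",cv2.resize(p[130:270,225:395],None,fx=4,fy=4));print(s["ee_pos"],s["force"],redlever(p,camera_info("top")))
for cam in(1.3,1.2,1.1,1.0,.9,.8,.7):
    q,y=lev(cam,85,20);print(cam,go((*q,50),y,s))
```

```text
[616.0181885  235.61045112  52.85446512] [-3.79022325  0.50069072  0.67060625] []
1.3 ([0.0004, -0.0012, 0.0029], [0.002, 0.0, -0.003])
1.2 ([-0.0082, 0.0004, 0.0029], [0.002, 0.0, 0.097])
1.1 ([-0.0169, 0.0011, 0.0029], [0.002, 0.0, 0.197])
1.0 ([-0.0256, 0.001, 0.0029], [0.002, 0.0, 0.297])
0.9 ([-0.0343, -0.0001, 0.0029], [0.002, 0.0, 0.397])
0.8 ([-0.0428, -0.0019, 0.0029], [0.002, 0.0, 0.497])
0.7 ([-0.0511, -0.0046, 0.0029], [0.002, -0.0, 0.597])
```

View pics/t1.png

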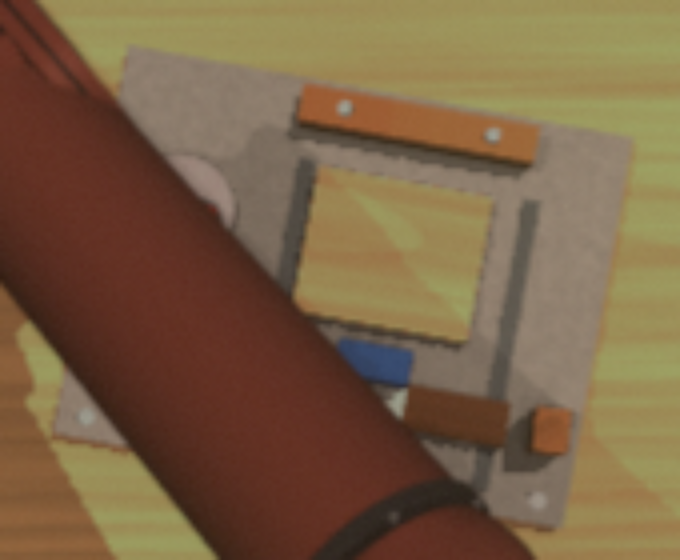

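The arm hides the lever from the top camera. The 3.8 N reading matches the expected 3 N lever friction, so contact is right. I'll keep going along the arc.

Emit:
servo_tool(offset=[[-0.008,0,0.001],[-0.017,0.001,0.002],[-0.026,0.001,0.003],[-0.034,0,0.003],[-0.043,-0.002,0.003]], delta_rot=[[0,0,0.1],[0,0,0.2],[0,0,0.3],[0,0,0.4],[0,0,0.5]], grip=[1,1,1,1,1])

```text
t: 4.3
ee_pos: [653.6, 215.9, 49.7]
tool_rot: [0.0, 0.461, 0.888, 0.001]
force: [-0.2, 3.6, -0.0]
opening: -0.1
```

Run:
```python
from h import *
s=get_state();p,d=grab_frame("side");cv2.imwrite("pics/s1.png",cv2.resize(p[180:340,265:425],None,fx=3.7,fy=3.7));print(s["ee_pos"],s["force"],redlever(p,camera_info("side")))
for cam in(.8,.7,.6,.5,.4,.3):
    q,y=lev(cam,85,20);print(cam,go((*q,50),y,s))
```

```text
[653.59771258 215.91648359  49.66885604] [-0.16210323  3.63418148 -0.01175787] [(284, array([ 72.9, 114.7]), (126.5, 32.7), 0.931)]
0.8 ([-0.0008, -0.0006, -0.0003], [0.003, -0.001, -0.001])
0.7 ([-0.0094, 0.0009, -0.0003], [0.003, -0.001, 0.099])
0.6 ([-0.0181, 0.0017, -0.0003], [0.003, -0.001, 0.199])
0.5 ([-0.0268, 0.0015, -0.0004], [0.003, -0.001, 0.299])
0.4 ([-0.0355, 0.0005, -0.0004], [0.003, -0.002, 0.399])
0.3 ([-0.044, -0.0014, -0.0004], [0.002, -0.002, 0.499])
```

View pics/s1.png

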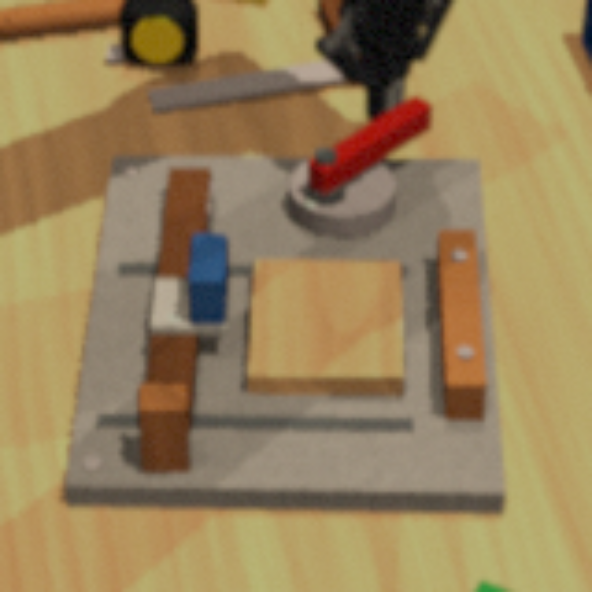

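The lever is turning flush with the fingers and is at about 0.8 rad now. Continuing.

Emit:
servo_tool(offset=[[-0.009,0.001,0],[-0.018,0.001,0],[-0.027,0.001,0],[-0.035,0,0],[-0.044,-0.001,0]], delta_rot=[[0,0,0.1],[0,0,0.2],[0,0,0.3],[0,0,0.4],[0,0,0.5]], grip=[1,1,1,1,1])

```text
t: 4.77
ee_pos: [677.8, 179.0, 49.5]
tool_rot: [-0.0, 0.665, 0.747, 0.001]
force: [-1.8, 2.6, -0.6]
opening: 0.4
```

Run:
```python
from h import *
s=get_state();p,d=grab_frame("side");cv2.imwrite("pics/s2.png",cv2.resize(p[180:340,265:425],None,fx=3.7,fy=3.7));print(s["ee_pos"],s["force"],redlever(p,camera_info("side")))
for cam in(.3,.2,.1,.05,.03,0):
    q,y=lev(cam,85,20);print(cam,go((*q,50),y,s))
```

```text
[677.79992651 179.01453935  49.45846016] [-1.78733205  2.64609823 -0.61606639] [(378, array([85.8, 92.4]), (118.4, 42.7), 0.398)]
0.3 ([0.0001, -0.0, -0.0005], [0.001, -0.002, 0.001])
0.2 ([-0.0085, 0.0016, -0.0006], [0.001, -0.002, 0.101])
0.1 ([-0.0172, 0.0023, -0.0006], [0.001, -0.002, 0.201])
0.05 ([-0.0215, 0.0023, -0.0006], [0.001, -0.002, 0.251])
0.03 ([-0.0233, 0.0022, -0.0006], [0.001, -0.002, 0.271])
0 ([-0.0259, 0.0021, -0.0006], [0.001, -0.002, 0.301])
```

View pics/s2.png

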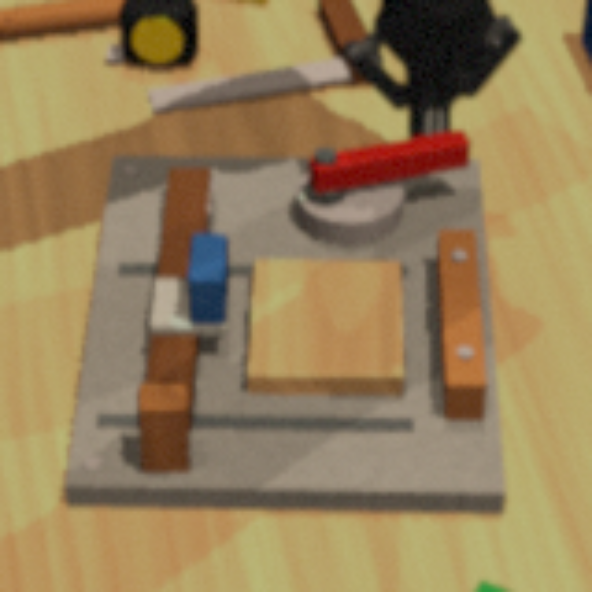

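The lever is at about 0.3. I'll go to about 0.03, let it settle, then back off and measure.

Emit:
servo_tool(offset=[[-0.008,0.0015,0],[-0.015,0.002,0],[-0.02,0.002,0],[-0.023,0.002,0],[-0.023,0.002,0]], delta_rot=[[0,0,0.09],[0,0,0.18],[0,0,0.24],[0,0,0.27],[0,0,0.27]], grip=[1,1,1,1,1])

```text
t: 5.23
ee_pos: [682.7, 154.9, 49.1]
tool_rot: [0.0, 0.759, 0.651, 0.001]
force: [0.3, -0.6, 0.8]
opening: 0.2
```

Emit:
servo_tool(offset=[[0,0,0],[0.015,0,0],[0.03,0,0],[0.03,0,-0.04],[0.03,0,-0.08]], delta_rot=[[0,0,0],[0,0,0],[0,0,0],[0,0,0],[0,0,0]], grip=[1,1,1,1,1])

```text
t: 5.65
ee_pos: [684.2, 188.2, 125.9]
tool_rot: [-0.002, 0.758, 0.652, -0.002]
force: [2.4, 0.3, 0.6]
opening: -0.1
```

Run:
```python
from h import *
s=get_state();print(s["ee_pos"],s["force"],s["joint_pos"])
for f in ("side","top"):
    p,d=grab_frame(f);a,b=(180,265) if f=="side" else (120,215);cv2.imwrite(f"pics/{f}3.png",cv2.resize(p[a:a+160,b:b+190],None,fx=3.7,fy=3.7));print(f,redlever(p,camera_info(f)))
```

```text
[684.22869355 188.20097399 125.88028055] [2.353859   0.30017157 0.61186283] [-0.06322322  0.55477227 -0.38735435  1.39839068  0.20953293  1.23540622
 -0.61771184]
side [(385, array([86.5, 78.1]), (107.5, 38.9), 0.061)]
top []
```

View pics/top3.png

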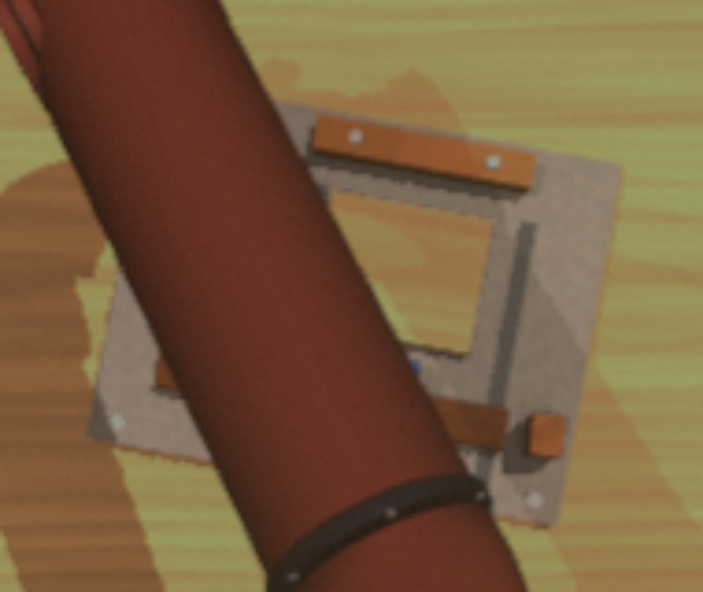

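View pics/side3.png

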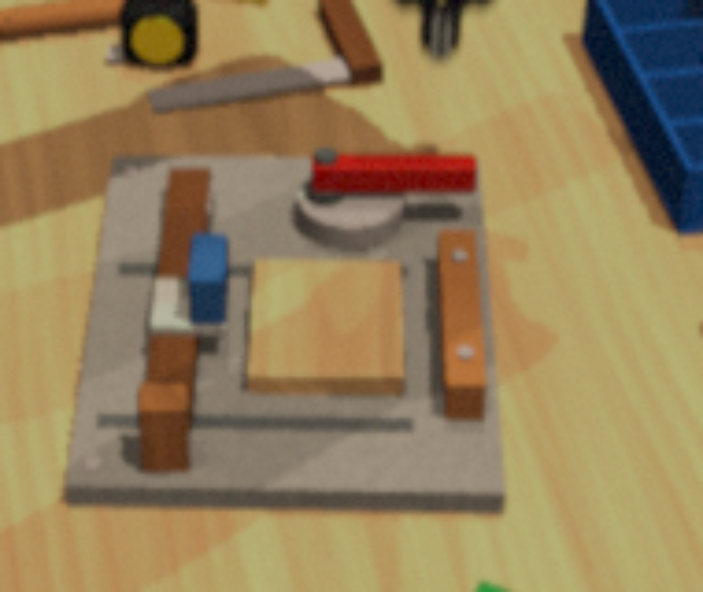

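The side view shows the lever parallel to the base's far edge (row ~156). I'll measure it precisely from the wrist camera on the way to the push pose.

Emit:
servo_tool(offset=[[0,0.015,-0.04],[0,0.03,-0.08],[0,0.06,-0.11],[0,0.08,-0.14],[0,0.08,-0.144]], delta_rot=[[0,0,-0.12],[0,0,-0.24],[0,0,-0.36],[0,0,-0.48],[0,0,-0.6]], grip=[1,1,1,1,1])

```text
t: 6.17
ee_pos: [770.4, 172.7, 278.4]
tool_rot: [0.003, 0.532, 0.847, 0.004]
force: [1.2, -1.5, 0.0]
opening: -0.1
```

Run:
```python
from h import *
s=get_state();print(s["ee_pos"],s["joint_pos"],go((600,110,270),2.956))
```

```text
[770.42891356 172.7461137  278.37500058] [-0.04066172  0.66242296 -0.46921411  0.93070139  0.28293627  1.59259511
  0.03737611] ([0.0175, -0.1808, 0.0067], [0.008, 0.005, -0.936])
```

Emit:
servo_tool(offset=[[0.004,-0.036,0.002],[0.007,-0.072,0.003],[0.01,-0.108,0.005],[0.014,-0.145,0.006],[0.018,-0.18,0.007]], delta_rot=[[0,0,-0.12],[0,0,-0.24],[0,0,-0.36],[0,0,-0.48],[0,0,-0.6]], grip=[1,1,1,1,1])

```text
t: 6.58
ee_pos: [593.8, 112.5, 264.6]
tool_rot: [-0.0, 0.256, 0.967, 0.0]
force: [-0.6, -0.6, 1.2]
opening: 0.4
```

Emit:
servo_tool(offset=[[0,0,0],[0,0,0],[0,0,0],[0,0,0],[0,0,0]], delta_rot=[[0,0,-0.12],[0,0,-0.24],[0,0,-0.336],[0,0,-0.336],[0,0,-0.336]], grip=[1,1,1,1,1])

```text
t: 7.0
ee_pos: [595.7, 112.5, 265.2]
tool_rot: [0.0, 0.095, 0.995, 0.0]
force: [0.1, 0.0, 0.2]
opening: 0.1
```

Run:
```python
from h import *
s=get_state();p,d=grab_frame("wrist");cv2.imwrite("pics/w4.png",p)
c=wcam(s);print(s["ee_pos"],s["joint_pos"],np.abs(s["qvel"]).max());print(redlever(p,c))
h=cv2.cvtColor(p,cv2.COLOR_BGR2HSV);r=(((h[...,0]<9)|(h[...,0]>172))&(h[...,1]>150)).astype(np.uint8)
cv2.imwrite("pics/w4m.png",r*255)
```

```text
[595.69958452 112.5269111  265.22584629] [ 0.28846433  0.30029816 -0.68266781  1.49778762  0.18957705  1.41053418
  0.9774711 ] 0.023754992208528867
[(1224, array([102. , 100.8]), (97.1, 16.3), -0.021)]
```

View pics/w4.png

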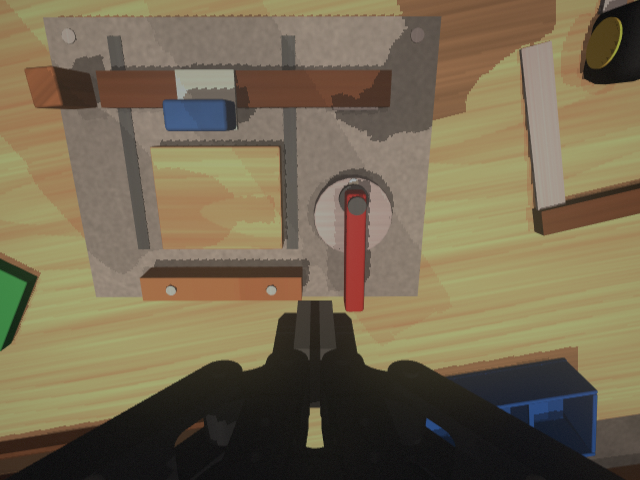

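Wrist view: lever from the screw at (357,205) to its end at (355,310). The base corners are at (45,17), (440,16), (418,296) and (97,297). I'll refine the angle from the edges.

Run:
```python
from h import *
p=cv2.imread("pics/w4.png");s=get_state();c=wcam(s)
h=cv2.cvtColor(p,cv2.COLOR_BGR2HSV);r=(((h[...,0]<9)|(h[...,0]>172))&(h[...,1]>150))
L=[];Rr=[]
for y in range(225,300):
    xs=np.nonzero(r[y,330:385])[0]+330
    if len(xs): L.append((xs[0]-.5,y));Rr.append((xs[-1]+.5,y))
for n,q in(("L",L),("R",Rr)):
    for z in (70,):
        P=toj(ray(None,q,z,c));k=np.polyfit(P[:,0],P[:,1],1);print(n,np.arctan(k[0]),P[:,1].mean())
cn=toj(ray(None,[(418,296),(97,297),(45,17),(440,16)],18,c));print(cn.round(1).tolist())
for a,b in((1,0),(2,3)): print("yaw err",-np.arctan2(cn[b][0]-cn[a][0],cn[b][1]-cn[a][1]))
print("screw",toj(ray(None,[(357,205.5)],72,c)),"end",toj(ray(None,[(346,309),(364,310)],70,c)))
print("fence face",toj(ray(None,[(301,276),(141,277)],48,c)))
print("jaw front",toj(ray(None,[(97,107),(391,107.5)],40,c)),"block rear top",toj(ray(None,[(164,99),(235,99)],86,c)))
cv2.imwrite("pics/w4c.png",cv2.resize(p[160:320,280:440],None,fx=3.7,fy=3.7,interpolation=cv2.INTER_NEAREST))
```

```text
L 0.0032464568375771704 91.15875026459442
R 0.01315254038445398 108.39054388353192
[[151.4, 175.2], [150.5, -174.7], [-120.0, -172.6], [-118.5, 174.4]]
yaw err -0.0028021225651410713
yaw err -0.004301796642250369
screw [[ 38.75940722 100.24229317]] end [[139.79540684  92.6589614 ]
 [140.96293843 109.87332233]]
fence face [[ 114.67038751   49.39973246]
 [ 114.74855548 -108.93040943]]
jaw front [[ -44.45478436 -128.61179582]
 [ -42.35879613  131.41305982]] block rear top [[-48.72834249 -51.97147814]
 [-48.37535343   2.65022052]]
```

View pics/w4c.png

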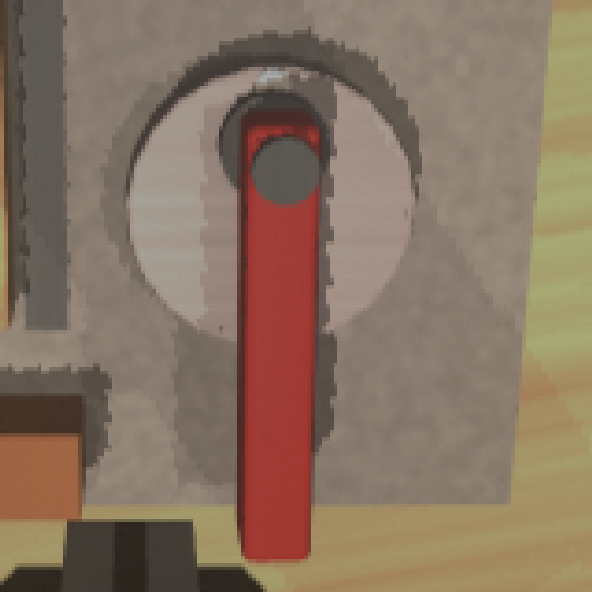

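The lever is at about +0.01–0.02 rad, which is effectively the low point. Next I'll go behind the blue block.

Run:
```python
from h import *
q=jw(-84,-30);print(q,go((*q,130),TH+np.pi),go((*q,62),TH+np.pi))
```

```text
[452.20655285  44.21627485] ([0.1279, -0.0943, 0.1351], [0.001, -0.0, -0.006]) ([0.1279, -0.0943, 0.2031], [0.001, -0.0, -0.006])
```

Emit:
servo_tool(offset=[[0.03,-0.022,0.015],[0.06,-0.044,0.04],[0.09,-0.066,0.07],[0.12,-0.088,0.1],[0.128,-0.094,0.13]], delta_rot=[[0,0,-0.006],[0,0,-0.006],[0,0,-0.006],[0,0,-0.006],[0,0,-0.006]], grip=[1,1,1,1,1])

```text
t: 7.47
ee_pos: [452.6, 43.0, 138.6]
tool_rot: [0.001, 0.093, 0.996, -0.0]
force: [2.5, 0.2, -1.2]
opening: -0.2
```

Emit:
servo_tool(offset=[[0,0,0],[0,0,0.02],[0,0,0.05],[0,0,0.073],[0,0,0.073]], delta_rot=[[0,0,0],[0,0,0],[0,0,0],[0,0,0],[0,0,0]], grip=[1,1,1,1,1])

```text
t: 7.88
ee_pos: [451.5, 44.2, 62.0]
tool_rot: [-0.003, 0.092, 0.996, 0.0]
force: [-1.7, -0.5, 0.0]
opening: -0.1
```

Run:
```python
from h import *
s=get_state();print(s["ee_pos"],toj(s["ee_pos"]),s["joint_pos"],s["force"])
for x in(-61,-1): print(go((*jw(x,-30),62),TH+np.pi,s))
p,d=grab_frame("side");cv2.imwrite("pics/s5.png",cv2.resize(p[180:340,265:425],None,fx=3.7,fy=3.7))
```

```text
[451.53633454  44.19013315  62.01540575] [[-84.65388369 -30.14937232]] [ 0.44099274  0.16685628 -0.67178323  2.0828368   0.12606293  0.93719647
  1.08617714] [-1.68165425 -0.45057903  0.04084597]
([-0.0237, 0.0001, -0.0001], [-0.0, -0.006, 0.0])
([-0.0837, 0.0001, -0.0005], [-0.0, -0.006, 0.0])
```

View pics/s5.png

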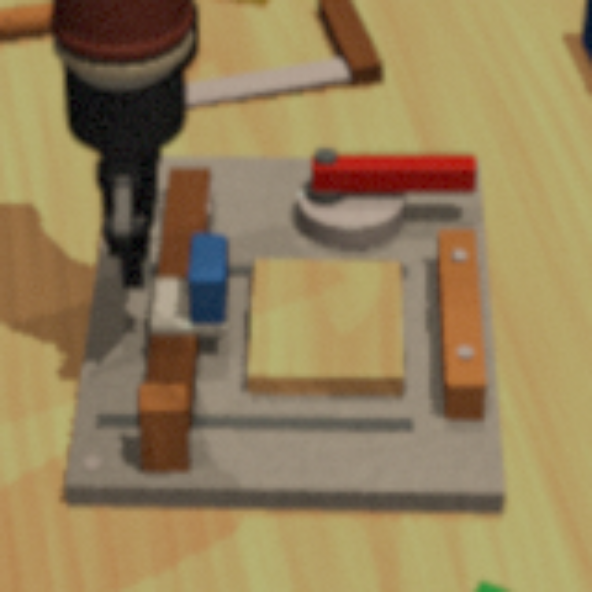

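The fingers are behind the block at mid-width, so I'll push slowly.

Emit:
servo_tool(offset=[[-0.012,0,0],[-0.02,0,0],[-0.027,0,0],[-0.034,0,0],[-0.042,0,0]], delta_rot=[[0,0,0],[0,0,0],[0,0,0],[0,0,0],[0,0,0]], grip=[1,1,1,1,1])

```text
t: 8.35
ee_pos: [495.7, 36.3, 66.0]
tool_rot: [0.0, 0.092, 0.996, 0.0]
force: [-3.0, 0.6, 3.1]
opening: 0.1
```

Emit:
servo_tool(offset=[[-0.006,0,0],[-0.012,0,0],[-0.018,0,0],[-0.024,0,0],[-0.028,0,0]], delta_rot=[[0,0,0],[0,0,0],[0,0,0],[0,0,0],[0,0,0]], grip=[1,1,1,1,1])

```text
t: 8.77
ee_pos: [523.1, 30.8, 65.3]
tool_rot: [-0.0, 0.092, 0.996, 0.0]
force: [-3.9, 1.2, 3.0]
opening: -0.0
```

Run:
```python
from h import *
s=get_state();print(s["ee_pos"],toj(s["ee_pos"]),s["force"],s["torque"])
p,d=grab_frame("side");cv2.imwrite("pics/s6.png",cv2.resize(p[180:340,265:425],None,fx=3.7,fy=3.7))
```

```text
[523.06257295  30.83711376  65.25120614] [[-11.89194165 -30.07387834]] [-3.94531798  1.19450876  3.00502358] [0.11443106 0.86876679 0.0144313 ]
```

View pics/s6.png

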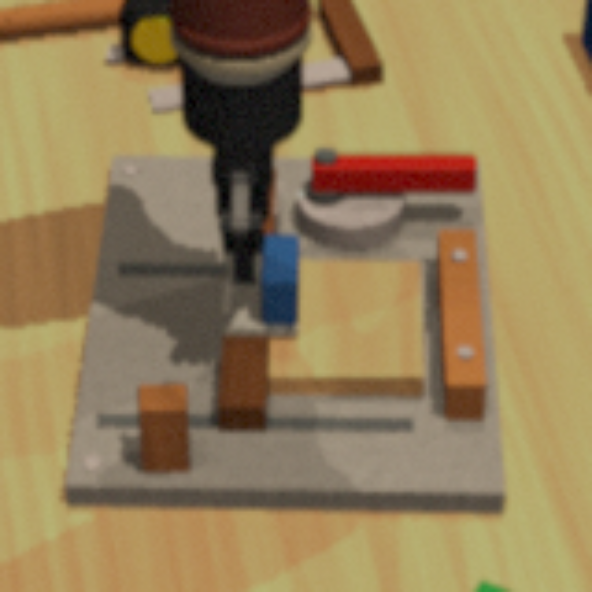

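The jaw is at about 49 mm and the board is moving with a small gap left to the fence. The offcut and cam are undisturbed. I'll finish with small steps.

Emit:
servo_tool(offset=[[-0.002,0,0],[-0.004,0,0],[-0.006,0,0],[-0.008,0,0],[-0.008,0,0]], delta_rot=[[0,0,0],[0,0,0],[0,0,0],[0,0,0],[0,0,0]], grip=[1,1,1,1,1])

```text
t: 9.23
ee_pos: [530.8, 29.4, 65.2]
tool_rot: [0.0, 0.092, 0.996, 0.0]
force: [-0.9, 0.6, -0.3]
opening: -0.3
```

Emit:
servo_tool(offset=[[-0.001,0,0],[-0.002,0,0],[-0.003,0,0],[-0.003,0,0]], delta_rot=[[0,0,0],[0,0,0],[0,0,0],[0,0,0]], grip=[1,1,1,1])

```text
t: 9.57
ee_pos: [533.5, 28.9, 65.3]
tool_rot: [-0.0, 0.092, 0.996, 0.0]
force: [-2.4, -0.3, -0.9]
opening: 0.2
```

Run:
```python
from h import *
s=get_state();print(s["ee_pos"],toj(s["ee_pos"]),s["force"],s["torque"])
p,d=grab_frame("side");cv2.imwrite("pics/s7.png",cv2.resize(p[180:340,265:425],None,fx=3.7,fy=3.7))
```

```text
[533.53315441  28.88656941  65.26558588] [[ -1.24123888 -30.0587215 ]] [-2.38027585 -0.27312154 -0.85866416] [ 0.09448278  0.55149338 -0.06198027]
```

View pics/s7.png

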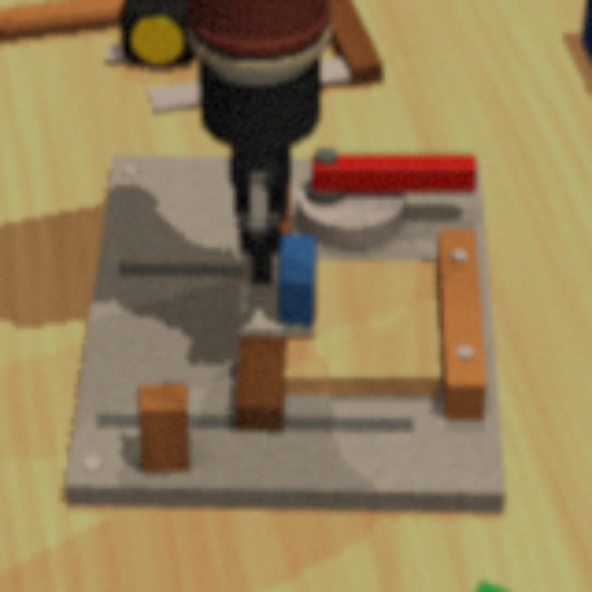

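Nearly closed. The force is still only friction, so I'll continue in 1 mm steps until it rises.

Emit:
servo_tool(offset=[[-0.001,0,0],[-0.001,0,0],[-0.002,0,0],[-0.002,0,0]], delta_rot=[[0,0,0],[0,0,0],[0,0,0],[0,0,0]], grip=[1,1,1,1])

```text
t: 9.95
ee_pos: [535.0, 28.6, 65.2]
tool_rot: [-0.001, 0.092, 0.996, -0.0]
force: [-5.6, -0.0, 1.2]
opening: -0.2
```

Emit:
servo_tool(offset=[[-0.001,0,0],[-0.001,0,0],[-0.001,0,0],[-0.001,0,0]], delta_rot=[[0,0,0],[0,0,0],[0,0,0],[0,0,0]], grip=[1,1,1,1])

```text
t: 10.28
ee_pos: [535.0, 28.6, 65.2]
tool_rot: [-0.001, 0.092, 0.996, -0.0]
force: [-10.3, 0.5, 5.4]
opening: 0.1
```

The tool has stopped advancing while the force climbs, so the jaw is pressing. I'll press slightly firmer to seat it, then withdraw straight back.

Emit:
servo_tool(offset=[[-0.0005,0,0],[-0.001,0,0],[-0.0015,0,0],[-0.0015,0,0]], delta_rot=[[0,0,0],[0,0,0],[0,0,0],[0,0,0]], grip=[1,1,1,1])

```text
t: 10.62
ee_pos: [535.0, 28.6, 65.2]
tool_rot: [-0.003, 0.091, 0.996, -0.001]
force: [-18.2, 1.4, 13.3]
opening: 0.2
```

Run:
```python
from h import *
s=get_state();print(s["ee_pos"],toj(s["ee_pos"]),s["force"])
```

```text
[535.02405556  28.55064699  65.21312691] [[  0.28604696 -30.11374936]] [-18.2209063    1.3620874   13.31360993]
```

Emit:
servo_tool(offset=[[0.01,0,0],[0.025,0,0],[0.045,0,0],[0.045,0,-0.03],[0.045,0,-0.07]], delta_rot=[[0,0,0],[0,0,0],[0,0,0],[0,0,0],[0,0,0]], grip=[1,1,1,1,1])

```text
t: 11.03
ee_pos: [491.2, 36.3, 133.8]
tool_rot: [-0.002, 0.091, 0.996, -0.0]
force: [1.6, -1.6, 1.3]
opening: 0.4
```

Run:
```python
from h import *
s=get_state();print(s["ee_pos"],s["force"],go((596,112,265),TH+np.pi),go((*jw(-60,-30),265),TH+np.pi))
```

```text
[491.17089146  36.33817377 133.82870228] [ 1.56477541 -1.5824713   1.27963513] ([-0.0888, 0.0934, -0.1316], [-0.001, -0.004, 0.003]) ([0.0163, 0.0005, -0.1311], [-0.001, -0.004, 0.003])
```

Emit:
servo_tool(offset=[[0,0,-0.04],[0,0,-0.08],[-0.02,0.02,-0.11],[-0.04,0.045,-0.13],[-0.06,0.065,-0.13]], delta_rot=[[0,0,0],[0,0,0],[0,0,0],[0,0,0],[0,0,0]], grip=[1,1,1,1,1])

```text
t: 11.45
ee_pos: [568.2, 90.7, 271.7]
tool_rot: [0.005, 0.093, 0.996, 0.001]
force: [-0.7, 0.7, 0.4]
opening: 0.2
```

Emit:
servo_tool(offset=[[-0.028,0.028,0],[-0.028,0.028,0],[-0.028,0.028,0],[-0.028,0.028,0],[-0.028,0.028,0]], delta_rot=[[0,0,0],[0,0,0],[0,0,0],[0,0,0],[0,0,0]], grip=[1,1,1,1,1])

```text
t: 11.87
ee_pos: [597.0, 111.1, 266.0]
tool_rot: [0.001, 0.092, 0.996, -0.0]
force: [0.2, -0.4, 0.3]
opening: 0.2
```

Run:
```python
from h import *
s=get_state();p,d=grab_frame("wrist");cv2.imwrite("pics/w8.png",p);c=wcam(s);print(s["ee_pos"],s["qvel"].round(3),redlever(p,c))
cv2.imwrite("pics/w8c.png",cv2.resize(p[0:320,20:450],None,fx=1.85,fy=1.85))
```

```text
[596.95992545 111.1384678  265.97845447] [ 0.007 -0.015  0.001  0.004  0.001  0.002 -0.003] [(1019, array([105.7, 101. ]), (96.9, 16.3), -0.014)]
```

View pics/w8c.png

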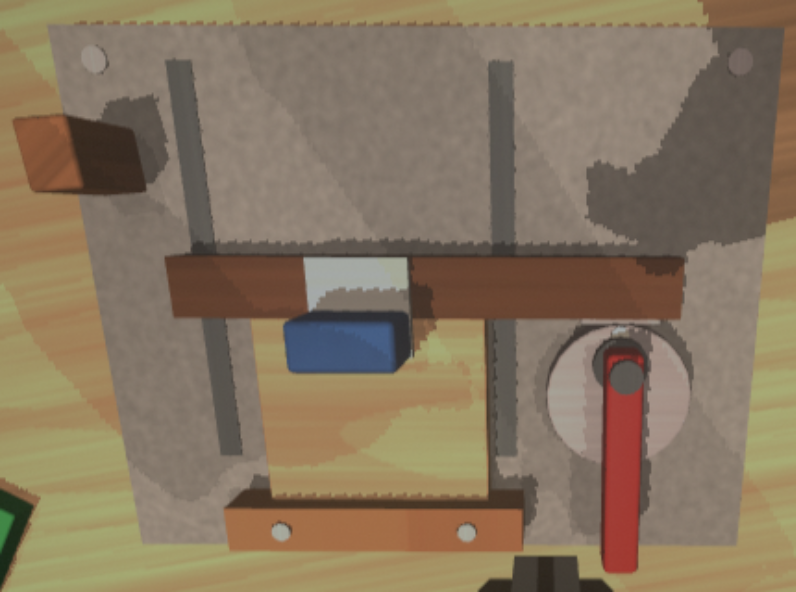

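The crop shows the board snug between the jaw (row ~319) and the fence (row ~497), with the lever pointing at the fence. The offcut is untouched. I'll do a numeric check.

Run:
```python
from h import *
p=cv2.imread("pics/w8.png");s=get_state();c=wcam(s)
f=lambda a:(np.array(a,float)+.5)/1.85-.5+[20,0]
print("jaw front",toj(ray(None,f([(174,319),(682,319)]),40,c)).round(1).tolist())
print("board far edge",toj(ray(None,f([(273,497),(489,499)]),36,c)).round(1).tolist())
print("fence top front",toj(ray(None,f([(227,508),(523,508)]),48,c)).round(1).tolist())
print("corners",toj(ray(None,f([(736,545),(142,543),(50,25),(783,29)]),18,c)).round(1).tolist())
h=cv2.cvtColor(p,cv2.COLOR_BGR2HSV);r=(((h[...,0]<9)|(h[...,0]>172))&(h[...,1]>150))
Rr=[]
for y in range(225,300):
    xs=np.nonzero(r[y,330:385])[0]+330
    if len(xs): Rr.append((xs[-1]+.5,y))
P=toj(ray(None,Rr,70,c));print("lever R edge",np.arctan(np.polyfit(P[:,0],P[:,1],1)[0]))
```

```text
jaw front [[16.1, -125.2], [15.9, 130.7]]
board far edge [[113.9, -88.0], [114.9, 30.9]]
fence top front [[115.5, -108.6], [115.3, 50.0]]
corners [[151.1, 174.3], [150.2, -175.9], [-119.5, -173.5], [-117.9, 174.7]]
lever R edge 0.013671721917060878
```

```bash
python3 -c "
from cell import *
print(hand_in())"
```

```text
the job is handed in; nothing more can be done
None
```

The jig is closed on its board, done in the order asked and using only pushes of the shut fingers. I handed the job in at about 12 s, with the tool clear above the jig.

- **Cam:** with the jaw still drawn back, I turned the red lever clockwise from about 1.56 rad along its arc. The push force was about 4 N. In the last wrist image its right edge reads +0.014 rad and a rougher fit of the red area −0.014 rad, so it is about 0 within measurement error. It had not visibly moved after the jaw push.
- **Jaw:** I pushed the blue block at mid-width until the tool stopped moving and the force rose to about 18 N horizontally. There was also about 13 N of vertical force on the tool by then. It was most likely friction on the block face, as the fingers sat about 3 mm above their commanded height.
- **Last checks:**
  - The jaw front is at jig x 16 mm at both ends, against the 15 mm expected for the pressed position, so the jaw is at about 0.060 to 0.061 m.
  - The board's far edge is at 113.9 and 114.9 mm, against the fence face at 115 mm, so it is against the fence and square.
  - The offcut stands where it was. I saw nothing else disturbed, but I did not re-measure the other things on the bench.
- **Disagreement:** the side camera placed the jig about 8 mm off in y from the top and wrist views. Those two agreed with each other within 1–3 mm, so I used them.

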